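# Put four mixed-up reagent bottles back on their own spill trays

### The arm

A 6-joint arm with a two-finger parallel gripper is mounted at the origin on a cart in front of the work surface, level with it; the furniture and walls round the work are solid. World frame = base frame: x ahead of the robot, y to its left, z up, the work surface at z = 0. Lengths are in m, angles in rad, forces in N, time in s.
With the tool pointing down it reaches from about 0.35 to 0.95 m from the base axis. Payload 17.4 kg.
Tool frame: the origin (TCP) lies at the very end of the fingers, on their centre line; the grasp point (between the pads) lies 19 mm behind it (r.pinch_z is the distance from the TCP to the grasp point, in m); z points along the fingers, y is the line along which they close (so a half turn about z gives the same grasp; the last joint's range is limited). The gripper opens to 93 mm and grips with 3 to 60 N. Pads are 15 mm wide; open, the fingers measure 128 mm over their backs; the gripper's body (75 mm by 188 mm) begins 65 mm behind the grasp point.
Start: joints at [-1.173, 0.116, 1.442, -0, 1.584, -0.038], TCP at [0.285, -0.612, 0.219] pointing down, gripper open.
Joint ranges: [-2.83, 2.83], [-0.83, 2.19], [0.07, 2.5], [-1.14, 4.28], [0.01, 3], [-2.97, 2.97]. Speed limits (rad/s): [1.89, 1.89, 2.22, 3.14, 3.14, 3.14].

### API

Orientations are given as a unit quaternion [w, x, y, z].
In Python, from rig import r gives the robot as it stands.
- The arm moves only by the tool send_rows, never from a script. Its argument "series" is one flat list of numbers, 7 for each row, row after row: the shift along the world's x, y, z in m, then the turn, a rotation vector about the world's x, y, z in rad, then the closure, from -1 (fully open) to 1 (shut), so that 0 is half open. In form: [x, y, z, ax, ay, az, jaw, x, y, z, ax, ay, az, jaw, ...]. A call has 1 to 20 rows; each row shifts and turns the commanded pose from where the row before left it; what a row does not reach is not made up. A row lasts 1/8 s, in which the tool goes at most 62.5 mm and 10.7 degrees, less where a joint would pass 70% of its speed; a pose out of reach is approached as far as the arm can. A call is refused whole if a number of a shift passes 0.0625 or a number of a turn 0.188, either way. A call with a gripper value outside its range is refused whole. The fingers move at their own pace and stop on an object; "force" is the grip in N (left out, the last holds). Time passes only in rows, so rows that do not move let the fingers close. It gives the time, the measured TCP pose, the force, the opening and the grip force at its end, in the units of the state.
- r.read_state(): the state, without advancing time (a new reading comes with each control period).
- r.snapshot(name): name is "scene" or "top"; returns a dict with "color" (420x560x3 uint8, blue, green, red), "fx", "fy", "cx", "cy" (pixels), "R" (3x3) and "t" (3): a world point X has camera coordinates R X + t. Camera axes: x right, y down, z forward; pixel columns grow to the right and rows downward; lengths in m; the calibration is good to about 2 mm. A picture is of the moment at which its call begins. There is no depth.
- r.finish_job(): hands the job in; it is judged then, once.
Trained networks look in a picture, given as the dict that the camera call returned (one of the last four; its "shot" number tells which), for a name from the list of things; names that differ only in an ending like _2 or _b are one class to them, and where a whole thing is asked for, a point or a joint stands for the part that bears it (a point fixed in the world has none). Each returns a list of dicts, best first, with "score" (0 to 1); they miss things now and then, are a little off and sometimes report something else, mostly with a low value. They report only what shows in the picture. A call takes as long as a camera call.
- r.regions_of(picture, name): "region" (420x560 bool, what is visible of it).
- r.spot_point(picture, name): "location" ([x, y, z] in m, in the coordinates of the camera as it stood for that picture, good to about 4 mm: a listed point, or the origin of a listed thing).
The state is a dict: "time_s": time; "joint_pos": joint angles; "qd": joint speeds; "effort": joint torques, N m; "tcp_pos": TCP position; "eef_rot": TCP orientation; "ft_force": force on the tool from outside, world axes, zero at the start; "wrist_torque": the same for the moment, N m; "gripper_width": opening from 0.0 (shut) to 1.0 (fully open); "grip_force": force on a finger pad.
Only numpy, scipy, OpenCV 4.12 (cv2) and the standard library are available. Lean on these libraries where they do the work, as an engineer would, in place of code of your own. Each camera call takes 0.05 s, during which the arm holds its last target. There are 200 camera calls.

### The job

The four bottles stand on the wrong spill trays: move them so that each stands upright in the middle of its own tray, one bottle to a tray, using the free cork mat to stand a bottle on meanwhile. The two black-capped bottles belong on the round trays and the two wide bottles with blue and red caps on the square trays; of each pair the smaller bottle goes on the small tray and the bigger one on the large tray. Never let a bottle tip over, and let go of them all at the end.

Things in the scene. Friction and masses are not known exactly. Their poses are not given: they have to be found in the camera images.
- oil_bottle: Smallest bottle: little clear glass immersion-oil bottle with a tall black cap. Upright, round; body diameter 25 mm, total height 66 mm, the cap (21 mm wide) begins at 43 mm. Grip round the body, which is straight-sided from its underside up to 43 mm. Origin: centre of its underside, z up along its axis. Loose; belongs on the small round tray. It starts on one of the wrong trays.
- stain_bottle: Amber-brown stain bottle with a black cap, the bigger of the two black-capped bottles. Upright, round; body diameter 47 mm, total height 116 mm, the neck and cap above are about 30 mm wide. Grip round the body, which is straight-sided from its underside up to 78 mm. Origin: centre of its underside, z up along its axis. Loose; belongs on the large round tray. It starts on one of the wrong trays.
- buffer_bottle: Buffer bottle, wide, clear, with a blue cap, the smaller of the two wide bottles. Upright, round; body diameter 58 mm, total height 132 mm, the neck and cap above are about 40 mm wide. Grip round the body, which is straight-sided from its underside up to 85 mm. Origin: centre of its underside, z up along its axis. Loose; belongs on the small square tray. It starts on one of the wrong trays.
- ethanol_bottle: Ethanol bottle, wide, clear, with a red cap, the tallest bottle. Upright, round; body diameter 62 mm, total height 154 mm, the neck and cap above are about 40 mm wide. Grip round the body, which is straight-sided from its underside up to 100 mm. Origin: centre of its underside, z up along its axis. Loose; belongs on the large square tray. It starts on one of the wrong trays.
- small_round_tray: Small round grey plastic spill tray, 86 mm across outside, fixed to the bench, the immersion-oil bottle belongs here. Floor 4 mm thick, rim 10 mm high over the bench and 4 mm thick (78 mm across inside). Origin: centre of its underside on the bench, z up; the floor on which a bottle stands is at z = +4 mm.
- large_round_tray: Large round grey plastic spill tray, 112 mm across outside, fixed to the bench, the amber stain bottle belongs here. Floor 4 mm thick, rim 10 mm high over the bench and 4 mm thick (104 mm across inside). Origin: centre of its underside on the bench, z up; the floor on which a bottle stands is at z = +4 mm.
- small_square_tray: Small square grey plastic spill tray, 86 mm across outside, fixed to the bench, the blue-capped bottle belongs here. Floor 4 mm thick, rim 10 mm high over the bench and 4 mm thick (78 mm across inside). Origin: centre of its underside on the bench, z up; the floor on which a bottle stands is at z = +4 mm.
- large_square_tray: Large square grey plastic spill tray, 112 mm across outside, fixed to the bench, the red-capped bottle belongs here. Floor 4 mm thick, rim 10 mm high over the bench and 4 mm thick (104 mm across inside). Origin: centre of its underside on the bench, z up; the floor on which a bottle stands is at z = +4 mm.
- cork_mat: Flat square brown cork mat, no rim, 100 x 100 x 4 mm, fixed; empty at the start: the free place for a bottle meanwhile. Origin: centre of its underside on the bench; top at z = +4 mm. Trays and mat stand in a loose row 0.38 to 0.49 m ahead of the base, centres 145 mm or more apart; behind hang wall cabinets: fronts 0.64 m ahead, knobs 0.60 m, lower edge 0.37 m above the bench.

How it is judged:
At the end, for the whole second after the job is handed in: Oil bottle on the small round tray, stain bottle on the large round, buffer bottle on the small square, ethanol bottle on the large square: each upright (0.1 rad) on the tray floor (origin under 8 mm above the tray's), within 15 mm of the centre, released and at rest (horizontal distance between oil_bottle and small_round_tray below 0.015 m and z of oil_bottle in the frame of small_round_tray between 0 and 0.008 m and angle between each of oil_bottle, stain_bottle, buffer_bottle, ethanol_bottle's own z axis and vertical below 0.1 rad and linear speed of each of oil_bottle, stain_bottle, buffer_bottle, ethanol_bottle below 0.02 m/s and angular speed of each of oil_bottle, stain_bottle, buffer_bottle, ethanol_bottle below 0.3 rad/s and contact force between each of oil_bottle, stain_bottle, buffer_bottle, ethanol_bottle and the fingers below 0.1 N and horizontal distance between stain_bottle and large_round_tray below 0.015 m and z of stain_bottle in the frame of large_round_tray between 0 and 0.008 m and horizontal distance between buffer_bottle and small_square_tray below 0.015 m and z of buffer_bottle in the frame of small_square_tray between 0 and 0.008 m and horizontal distance between ethanol_bottle and large_square_tray below 0.015 m and z of ethanol_bottle in the frame of large_square_tray between 0 and 0.008 m); the robot touches nothing.
It fails at once if a bottle is tipped over (leans more than 0.7 rad) (angle between any of oil_bottle, stain_bottle, buffer_bottle, ethanol_bottle's own z axis and vertical above 0.7 rad).
It also fails if it takes over 147 s, if anything falls off the work surface, if the arm or the gripper's body presses on something with over 40 N, if the wrist force passes 120 N, or if a joint passes its speed limit or range.

## Working session

There is one attempt and no reset: what is moved stays moved. The work goes in short steps, Python scripts to look and compute and a tool call to move; the robot and the scene stay as the last step left them, time stands still between calls to the robot, and variables do not carry over. Pictures are saved under pics/ and viewed, at most 14 in all, crops included, and the job is handed in when it is done.

Besides the shell and the picture viewer there is one more tool, called as name(argument=value, ...) on one line, values as JSON. send_rows: Moves the arm, as the interface text tells. Its arguments: {"type":"object","properties":{"series":{"type":"array"},"force":{"type":"number"}},"required":["series"]}

```bash
mkdir -p pics; ls
cat > h.py <<'E'
import numpy as np, cv2
from rig import r
B=['oil_bottle','stain_bottle','buffer_bottle','ethanol_bottle']
T=['small_round_tray','large_round_tray','small_square_tray','large_square_tray','cork_mat']
def world(p,X): return np.array(p['R']).T@(np.array(X)-np.array(p['t']))
def look(names,cams=('scene','top'),save=None):
    for c in cams:
        p=r.snapshot(c)
        if save: cv2.imwrite(f'pics/{save}_{c}.png',p['color'])
        for n in names:
            for d in r.spot_point(p,n)[:2]:
                print(c,n,round(d['score'],2),np.round(world(p,d['location']),4))
E
python3 - <<'E'
from h import *
look(B+T,save='a')
s=r.read_state();print({k:np.round(v,3) for k,v in s.items()}, r.pinch_z)
E
```

```text
pics
scene oil_bottle 0.78 [ 0.4398 -0.3787  0.0051]
scene buffer_bottle 0.87 [0.4763 0.1266 0.0057]
scene ethanol_bottle 0.83 [ 0.4821 -0.2022  0.0044]
scene small_round_tray 0.69 [0.4775 0.1299 0.0014]
scene large_round_tray 0.78 [ 0.4803 -0.2019 -0.0005]
scene small_square_tray 0.37 [ 0.4831 -0.2003  0.0059]
scene large_square_tray 0.79 [ 0.439  -0.3771 -0.0028]
scene cork_mat 0.92 [ 0.4387 -0.0386  0.0026]
scene cork_mat 0.67 [ 4.801e-01 -2.001e-01  3.000e-04]
top oil_bottle 0.67 [ 0.4377 -0.379   0.0016]
top stain_bottle 0.63 [ 4.367e-01 -3.749e-01 -4.000e-04]
top stain_bottle 0.58 [0.3919 0.3006 0.002 ]
top buffer_bottle 0.55 [0.4722 0.1288 0.0044]
top ethanol_bottle 0.81 [ 0.4838 -0.2037  0.0075]
top small_round_tray 0.78 [0.4768 0.1245 0.0029]
top large_round_tray 0.9 [ 0.4813 -0.202  -0.0028]
top small_square_tray 0.93 [0.3933 0.2983 0.0032]
top small_square_tray 0.31 [ 0.4802 -0.2019 -0.0028]
top large_square_tray 0.94 [ 0.4373 -0.3747 -0.0012]
top cork_mat 0.79 [ 0.4385 -0.0365  0.0016]
{'time_s': np.float64(1.0), 'joint_pos': array([-1.173,  0.116,  1.442,  0.   ,  1.584, -0.038]), 'qd': array([-0.001,  0.001, -0.001,  0.   , -0.001, -0.   ]), 'effort': array([ 4.0000e-03, -7.2102e+01, -6.2276e+01,  7.8000e-02,  1.8000e-02,
       -0.0000e+00]), 'tcp_pos': array([ 0.285, -0.612,  0.219]), 'eef_rot': array([-0.   ,  0.976,  0.216,  0.   ]), 'ft_force': array([-0.414,  0.697,  0.268]), 'wrist_torque': array([ 0.006, -0.026,  0.027]), 'grip_force': np.float64(0.0), 'gripper_width': np.float64(1.0)} 0.0188
```

View pics/a_top.png

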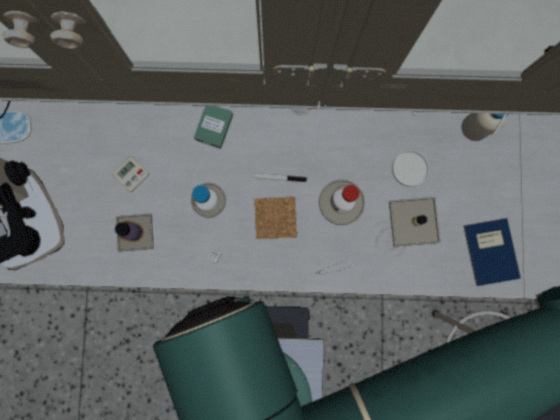

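View pics/a_scene.png

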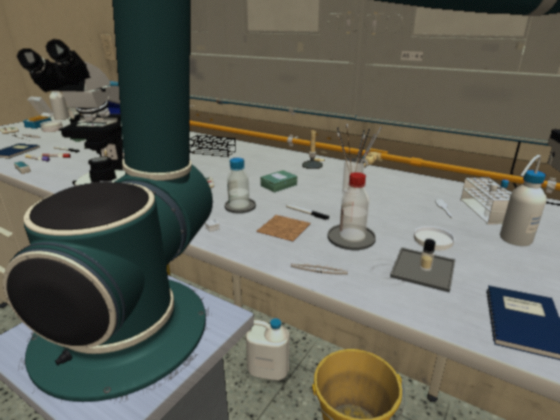

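Top view: the oil bottle is at about px (420,219) on the large square tray and ethanol (348,197) on the large round one. Buffer (203,194) is on the small round tray and stain (127,230) on the small square. The mat at (276,217) is free, and the microscope sits left of x=60. This agrees with the networks. I'll start with oil → mat, turning the tool so that it closes along world x.

send_rows(series=[0.0219, 0.0334, 0, 0, 0, 0.162, -1, 0.0219, 0.0334, 0, 0, 0, 0.162, -1, 0.0219, 0.0334, 0, 0, 0, 0.162, -1, 0.0219, 0.0334, 0, 0, 0, 0.162, -1, 0.0219, 0.0334, 0, 0, 0, 0.162, -1, 0.0219, 0.0334, 0, 0, 0, 0.162, -1, 0.0219, 0.0334, 0, 0, 0, 0.162, -1, 0, 0, -0.03, 0, 0, 0, -1, 0, 0, -0.03, 0, 0, 0, -1, 0, 0, -0.03, 0, 0, 0, -1, 0, 0, 0, 0, 0, 0, -1, 0, 0, 0, 0, 0, 0, -1], force=15)

```text
time_s: 2.5
tcp_pos: [0.4385, -0.3785, 0.1301]
eef_rot: [0.001, 0.707, 0.707, -0.0]
ft_force: [-0.9, -1.0, -0.2]
gripper_width: 1.0
grip_force: 0.0
```

Run:
```python
from h import *
look(B+['large_square_tray'],save='b')
s=r.read_state();print({k:np.round(s[k],4) for k in ('joint_pos','tcp_pos','eef_rot')})
```

```text
scene oil_bottle 0.87 [ 0.4419 -0.3799  0.0066]
scene stain_bottle 0.55 [0.3952 0.302  0.0042]
scene buffer_bottle 0.98 [0.4791 0.1254 0.0029]
scene ethanol_bottle 0.71 [ 0.4826 -0.1992  0.0065]
scene large_square_tray 0.28 [0.4812 0.1255 0.0057]
top stain_bottle 0.76 [0.3936 0.3022 0.001 ]
top buffer_bottle 0.63 [0.4688 0.1308 0.0034]
top ethanol_bottle 0.68 [ 0.4803 -0.2037  0.0065]
top large_square_tray 0.66 [ 0.4369 -0.035   0.0045]
top large_square_tray 0.6 [ 0.4361 -0.3753 -0.    ]
{'joint_pos': array([-0.756 , -0.0545,  1.7627,  0.    ,  1.4334, -0.755 ]), 'tcp_pos': array([ 0.4382, -0.3781,  0.1287]), 'eef_rot': array([0.    , 0.7075, 0.7068, 0.    ])}
```

send_rows(series=[0, 0, -0.0285, 0, 0, 0, -1, 0, 0, -0.0285, 0, 0, 0, -1, 0, 0, -0.0285, 0, 0, 0, -1, 0, 0, -0.0285, 0, 0, 0, -1, 0, 0, 0, 0, 0, 0, -1, 0, 0, 0, 0, 0, 0, 0, 0, 0, 0, 0, 0, 0, 0, 0, 0, 0, 0, 0, 0, 1, 0, 0, 0, 0, 0, 0, 1, 0, 0, 0, 0, 0, 0, 1, 0, 0, 0, 0, 0, 0, 1, 0, 0, 0, 0, 0, 0, 1, 0, 0, 0, 0, 0, 0, 1, 0, 0, 0.01, 0, 0, 0, 1, 0, 0, 0.02, 0, 0, 0, 1], force=15)

```text
time_s: 4.97
tcp_pos: [0.438, -0.3779, 0.0452]
eef_rot: [-0.001, 0.707, 0.707, -0.0]
ft_force: [-0.5, 0.4, -1.3]
gripper_width: 0.267
grip_force: 15.0
```

send_rows(series=[0, 0, 0.031, 0, 0, 0, 1, 0, 0, 0.031, 0, 0, 0, 1, 0, 0, 0.031, 0, 0, 0, 1, 0, 0, 0.031, 0, 0, 0, 1, 0, 0, 0.031, 0, 0, 0, 1, 0, 0.015, 0, 0, 0, 0, 1, 0, 0.031, 0, 0, 0, 0, 1, 0, 0.031, 0, 0, 0, 0, 1, 0, 0.031, 0, 0, 0, 0, 1, 0, 0.031, 0, 0, 0, 0, 1, 0, 0.031, 0, 0, 0, 0, 1, 0, 0.031, 0, 0, 0, 0, 1, 0, 0.031, 0, 0, 0, 0, 1, 0, 0.031, 0, 0, 0, 0, 1, 0, 0.031, 0, 0, 0, 0, 1, 0, 0.031, 0, 0, 0, 0, 1, 0, 0.016, 0, 0, 0, 0, 1, 0, 0, 0, 0, 0, 0, 1])

```text
time_s: 7.22
tcp_pos: [0.4381, -0.0365, 0.1996]
eef_rot: [0.0, 0.707, 0.707, 0.0]
ft_force: [-0.3, 0.2, -0.4]
gripper_width: 0.267
grip_force: 15.0
```

send_rows(series=[0, 0, -0.03, 0, 0, 0, 1, 0, 0, -0.03, 0, 0, 0, 1, 0, 0, -0.03, 0, 0, 0, 1, 0, 0, -0.03, 0, 0, 0, 1, 0, 0, -0.03, 0, 0, 0, 1, 0, 0, -0.015, 0, 0, 0, 1, 0, 0, 0, 0, 0, 0, 1, 0, 0, 0, 0, 0, 0, 1])

```text
time_s: 8.22
tcp_pos: [0.4388, -0.0374, 0.0358]
eef_rot: [0.001, 0.708, 0.707, 0.0]
ft_force: [-0.3, 0.8, -0.3]
gripper_width: 0.269
grip_force: 15.0
```

send_rows(series=[0, 0, -0.01, 0, 0, 0, 1, 0, 0, -0.006, 0, 0, 0, 1, 0, 0, -0.003, 0, 0, 0, 1, 0, 0, 0, 0, 0, 0, 1, 0, 0, 0, 0, 0, 0, 1, 0, 0, 0, 0, 0, 0, 0.2, 0, 0, 0, 0, 0, 0, -0.2, 0, 0, 0, 0, 0, 0, -1, 0, 0, 0, 0, 0, 0, -1, 0, 0, 0, 0, 0, 0, -1, 0, 0, 0.02, 0, 0, 0, -1, 0, 0, 0.035, 0, 0, 0, -1, 0, 0, 0.05, 0, 0, 0, -1, 0, 0, 0.05, 0, 0, 0, -1, 0, 0, 0.03, 0, 0, 0, -1])

```text
time_s: 10.1
tcp_pos: [0.4386, -0.0371, 0.2033]
eef_rot: [0.001, 0.707, 0.707, 0.001]
ft_force: [0.8, -0.0, -1.0]
gripper_width: 0.999
grip_force: 0.0
```

send_rows(series=[0.009, -0.033, 0, 0, 0, 0, -1, 0.009, -0.033, 0, 0, 0, 0, -1, 0.009, -0.033, 0, 0, 0, 0, -1, 0.009, -0.033, 0, 0, 0, 0, -1, 0.0075, -0.033, 0, 0, 0, 0, -1, 0, 0, 0, 0, 0, 0, -1, 0, 0, 0, 0, 0, 0, -1])

```text
time_s: 10.98
tcp_pos: [0.4816, -0.2018, 0.2005]
eef_rot: [-0.0, 0.708, 0.707, -0.0]
ft_force: [0.1, 0.5, -0.7]
gripper_width: 1.003
grip_force: 0.0
```

Run:
```python
from h import *
look(B+['cork_mat','large_square_tray'],save='c')
s=r.read_state();print({k:np.round(s[k],4) for k in ('time_s','joint_pos','tcp_pos','eef_rot')})
```

```text
scene stain_bottle 0.57 [0.3934 0.2999 0.0067]
scene buffer_bottle 0.86 [0.4772 0.1287 0.0012]
scene ethanol_bottle 0.74 [ 0.4828 -0.197   0.0046]
scene cork_mat 0.59 [ 0.4416 -0.0409  0.002 ]
scene large_square_tray 0.87 [ 0.4363 -0.3771 -0.0018]
top stain_bottle 0.66 [0.392  0.3027 0.0049]
top buffer_bottle 0.91 [0.4714 0.1305 0.003 ]
top cork_mat 0.67 [ 0.4385 -0.0342  0.0035]
top large_square_tray 0.64 [ 4.396e-01 -3.775e-01 -3.000e-04]
{'time_s': np.float64(11.675), 'joint_pos': array([-0.446 , -0.2153,  1.7898, -0.    ,  1.5671, -0.4451]), 'tcp_pos': array([ 0.4817, -0.2021,  0.2006]), 'eef_rot': array([ 0.    ,  0.7074,  0.7068, -0.    ])}
```

View pics/c_scene.png

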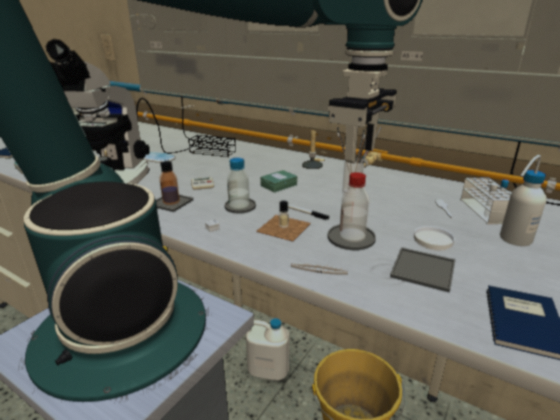

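The oil bottle stands upright on the mat at px (284,215), the large square tray at (423,268) is empty, and the gripper is over the red-capped bottle.

send_rows(series=[0, 0.001, -0.03, 0, 0, 0, -1, 0, 0, -0.03, 0, 0, 0, -1, 0, 0, -0.03, 0, 0, 0, -1, 0, 0, -0.02, 0, 0, 0, -1, 0, 0, -0.0085, 0, 0, 0, -1, 0, 0, 0, 0, 0, 0, -1, 0, 0, 0, 0, 0, 0, -0.6, 0, 0, 0, 0, 0, 0, 0, 0, 0, 0, 0, 0, 0, 1, 0, 0, 0, 0, 0, 0, 1, 0, 0, 0, 0, 0, 0, 1, 0, 0, 0, 0, 0, 0, 1, 0, 0, 0, 0, 0, 0, 1, 0, 0, 0.005, 0, 0, 0, 1, 0, 0, 0.01, 0, 0, 0, 1, 0, 0, 0.01, 0, 0, 0, 1], force=35)

```text
time_s: 13.68
tcp_pos: [0.4816, -0.2011, 0.1078]
eef_rot: [-0.0, 0.707, 0.707, -0.0]
ft_force: [-0.4, -0.8, -4.6]
gripper_width: 0.661
grip_force: 35.0
```

send_rows(series=[0, 0, 0.02, 0, 0, 0, 1, -0.003, -0.012, 0, 0, 0, 0, 1, -0.0055, -0.022, 0, 0, 0, 0, 1, -0.0055, -0.022, 0, 0, 0, 0, 1, -0.0055, -0.022, 0, 0, 0, 0, 1, -0.0055, -0.022, 0, 0, 0, 0, 1, -0.0055, -0.022, 0, 0, 0, 0, 1, -0.0055, -0.022, 0, 0, 0, 0, 1, -0.0055, -0.022, 0, 0, 0, 0, 1, -0.002, -0.01, 0, 0, 0, 0, 1, 0, 0, 0, 0, 0, 0, 1, 0, 0, -0.02, 0, 0, 0, 1, 0, 0, -0.014, 0, 0, 0, 1, 0, 0, -0.006, 0, 0, 0, 1, 0, 0, 0, 0, 0, 0, 1, 0, 0, 0, 0, 0, 0, 1])

```text
time_s: 15.68
tcp_pos: [0.4385, -0.3772, 0.0876]
eef_rot: [0.0, 0.707, 0.707, 0.0]
ft_force: [1.2, 0.5, -2.5]
gripper_width: 0.664
grip_force: 35.0
```

send_rows(series=[0, 0, -0.003, 0, 0, 0, 1, 0, 0, -0.0015, 0, 0, 0, 1, 0, 0, 0, 0, 0, 0, 1, 0, 0, 0, 0, 0, 0, 1, 0, 0, 0, 0, 0, 0, 0, 0, 0, 0, 0, 0, 0, -0.6, 0, 0, 0, 0, 0, 0, -1, 0, 0, 0, 0, 0, 0, -1, 0, 0, 0, 0, 0, 0, -1, 0, 0, 0.02, 0, 0, 0, -1, 0, 0, 0.04, 0, 0, 0, -1, 0, 0, 0.04, 0, 0, 0, -1, 0, 0, 0.04, 0, 0, 0, -1])

```text
time_s: 17.3
tcp_pos: [0.4382, -0.377, 0.2257]
eef_rot: [0.001, 0.707, 0.707, 0.0]
ft_force: [0.7, -0.4, -0.6]
gripper_width: 1.0
grip_force: 0.0
```

send_rows(series=[-0.0028, 0.0424, 0, 0, 0, 0, -1, -0.0028, 0.0424, 0, 0, 0, 0, -1, -0.0028, 0.0424, 0, 0, 0, 0, -1, -0.0028, 0.0424, 0, 0, 0, 0, -1, -0.0028, 0.0424, 0, 0, 0, 0, -1, -0.0028, 0.0424, 0, 0, 0, 0, -1, -0.0028, 0.0424, 0, 0, 0, 0, -1, -0.0028, 0.0424, 0, 0, 0, 0, -1, -0.0028, 0.0424, 0, 0, 0, 0, -1, -0.0028, 0.0424, 0, 0, 0, 0, -1, -0.0028, 0.0424, 0, 0, 0, 0, -1, -0.0028, 0.0424, 0, 0, 0, 0, -1, -0.0028, 0.0424, 0, 0, 0, 0, -1, -0.0028, 0.0424, 0, 0, 0, 0, -1, -0.0028, 0.0424, 0, 0, 0, 0, -1, -0.0028, 0.0424, 0, 0, 0, 0, -1, 0, 0, 0, 0, 0, 0, -1, 0, 0, 0, 0, 0, 0, -1])

```text
time_s: 19.55
tcp_pos: [0.3934, 0.3011, 0.2235]
eef_rot: [0.0, 0.707, 0.707, 0.0]
ft_force: [-0.3, -0.3, -0.1]
gripper_width: 0.999
grip_force: 0.0
```

Run:
```python
from h import *
look(B+['large_round_tray','large_square_tray','small_square_tray'],save='d')
s=r.read_state();print({k:np.round(s[k],4) for k in ('time_s','joint_pos','tcp_pos','eef_rot')})
```

```text
scene oil_bottle 0.68 [ 0.4403 -0.0411  0.0028]
scene stain_bottle 0.8 [0.3933 0.3003 0.0062]
scene buffer_bottle 0.91 [0.4797 0.1265 0.0047]
scene ethanol_bottle 0.77 [ 0.4384 -0.3758  0.0077]
scene ethanol_bottle 0.35 [ 0.4424 -0.0416  0.0041]
scene large_round_tray 0.6 [ 0.4786 -0.1982 -0.0057]
scene large_square_tray 0.81 [ 0.4403 -0.3733 -0.001 ]
scene small_square_tray 0.67 [0.3898 0.3055 0.0042]
top oil_bottle 0.49 [ 0.4427 -0.0397  0.0034]
top stain_bottle 0.73 [0.3933 0.3024 0.0043]
top buffer_bottle 0.9 [0.4669 0.1277 0.0048]
top ethanol_bottle 0.6 [ 0.4363 -0.3785  0.0063]
top large_round_tray 0.8 [ 0.4822 -0.2017 -0.0027]
top large_square_tray 0.93 [ 4.389e-01 -3.746e-01 -2.000e-04]
top large_square_tray 0.47 [ 0.439  -0.0361  0.0013]
top small_square_tray 0.61 [0.3934 0.3005 0.0007]
top small_square_tray 0.35 [ 0.436  -0.38    0.0066]
{'time_s': np.float64(20.35), 'joint_pos': array([ 0.6021, -0.283 ,  1.8098, -0.    ,  1.6149,  0.603 ]), 'tcp_pos': array([0.3934, 0.3013, 0.2226]), 'eef_rot': array([-0.    ,  0.7074,  0.7068, -0.    ])}
```

View pics/d_top.png

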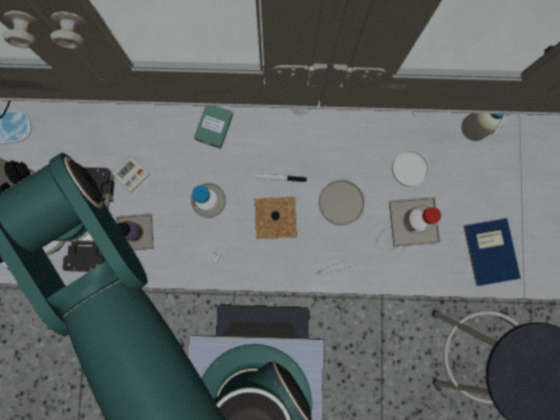

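Ethanol stands inside the large square tray (421,217), and the large round tray at (342,203) is empty. The arm is close to the microscope, so I'll check the side view before lowering.

View pics/d_scene.png

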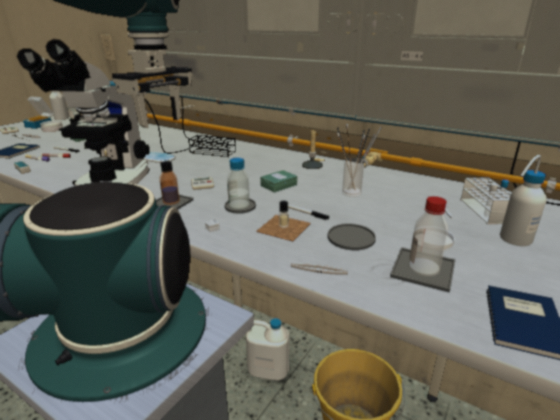

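The gripper (150,80) hangs clear of the microscope, whose base ends near (145,175). The body's narrow side faces it, so I'll lower in two steps.

send_rows(series=[0, 0, -0.025, 0, 0, 0, -1, 0, 0, -0.025, 0, 0, 0, -1, 0, 0, -0.025, 0, 0, 0, -1, 0, 0, -0.025, 0, 0, 0, -1, 0, 0, 0, 0, 0, 0, -1], force=30)

```text
time_s: 20.98
tcp_pos: [0.3927, 0.3008, 0.1211]
eef_rot: [-0.0, 0.707, 0.707, -0.001]
ft_force: [-0.2, -0.0, 0.2]
gripper_width: 1.0
grip_force: 0.0
```

send_rows(series=[0, 0, -0.025, 0, 0, 0, -1, 0, 0, -0.025, 0, 0, 0, -1, 0, 0, -0.02, 0, 0, 0, -1, 0, 0, -0.0065, 0, 0, 0, -1, 0, 0, 0, 0, 0, 0, -1, 0, 0, 0, 0, 0, 0, -0.5, 0, 0, 0, 0, 0, 0, 0, 0, 0, 0, 0, 0, 0, 1, 0, 0, 0, 0, 0, 0, 1, 0, 0, 0, 0, 0, 0, 1, 0, 0, 0, 0, 0, 0, 1, 0, 0, 0, 0, 0, 0, 1, 0, 0, 0.01, 0, 0, 0, 1, 0, 0, 0.02, 0, 0, 0, 1])

```text
time_s: 22.72
tcp_pos: [0.3931, 0.3011, 0.0767]
eef_rot: [-0.0, 0.707, 0.707, -0.001]
ft_force: [-0.6, 0.3, -1.8]
gripper_width: 0.501
grip_force: 30.0
```

send_rows(series=[0, 0, 0.031, 0, 0, 0, 1, 0, 0, 0.031, 0, 0, 0, 1, 0, 0, 0.031, 0, 0, 0, 1, 0, 0, 0.031, 0, 0, 0, 1, 0, 0, 0.031, 0, 0, 0, 1, 0, 0, 0, 0, 0, 0, 1])

```text
time_s: 23.48
tcp_pos: [0.394, 0.3017, 0.2346]
eef_rot: [0.0, 0.707, 0.707, 0.002]
ft_force: [0.5, 0.4, -3.0]
gripper_width: 0.5
grip_force: 30.0
```

send_rows(series=[0.0033, -0.0189, 0, 0, 0, 0, 1, 0.0063, -0.0359, 0, 0, 0, 0, 1, 0.0063, -0.0359, 0, 0, 0, 0, 1, 0.0063, -0.0359, 0, 0, 0, 0, 1, 0.0063, -0.0359, 0, 0, 0, 0, 1, 0.0063, -0.0359, 0, 0, 0, 0, 1, 0.0063, -0.0359, 0, 0, 0, 0, 1, 0.0063, -0.0359, 0, 0, 0, 0, 1, 0.0063, -0.0359, 0, 0, 0, 0, 1, 0.0063, -0.0359, 0, 0, 0, 0, 1, 0.0063, -0.0359, 0, 0, 0, 0, 1, 0.0063, -0.0359, 0, 0, 0, 0, 1, 0.0063, -0.0359, 0, 0, 0, 0, 1, 0.0063, -0.0359, 0, 0, 0, 0, 1, 0.003, -0.017, 0, 0, 0, 0, 1, 0, 0, 0, 0, 0, 0, 1, 0, 0, 0, 0, 0, 0, 1])

```text
time_s: 25.6
tcp_pos: [0.4813, -0.2006, 0.2309]
eef_rot: [-0.0, 0.707, 0.707, 0.0]
ft_force: [0.6, -0.0, -1.7]
gripper_width: 0.502
grip_force: 30.0
```

send_rows(series=[0, -0.001, -0.03, 0, 0, 0, 1, 0, 0, -0.03, 0, 0, 0, 1, 0, 0, -0.03, 0, 0, 0, 1, 0, 0, -0.03, 0, 0, 0, 1, 0, 0, -0.03, 0, 0, 0, 1, 0, 0, -0.02, 0, 0, 0, 1, 0, 0, -0.009, 0, 0, 0, 1, 0, 0, 0, 0, 0, 0, 1, 0, 0, 0, 0, 0, 0, 1])

```text
time_s: 26.72
tcp_pos: [0.4821, -0.2025, 0.0532]
eef_rot: [0.001, 0.707, 0.707, 0.0]
ft_force: [0.2, -0.2, -2.0]
gripper_width: 0.502
grip_force: 30.0
```

send_rows(series=[0, 0, -0.003, 0, 0, 0, 1, 0, 0, -0.0025, 0, 0, 0, 1, 0, 0, 0, 0, 0, 0, 1, 0, 0, 0, 0, 0, 0, 1, 0, 0, 0, 0, 0, 0, 0.2, 0, 0, 0, 0, 0, 0, -0.4, 0, 0, 0, 0, 0, 0, -1, 0, 0, 0, 0, 0, 0, -1, 0, 0, 0, 0, 0, 0, -1, 0, 0, 0.02, 0, 0, 0, -1, 0, 0, 0.04, 0, 0, 0, -1, 0, 0, 0.045, 0, 0, 0, -1, 0, 0, 0.045, 0, 0, 0, -1])

```text
time_s: 28.35
tcp_pos: [0.4815, -0.2022, 0.1997]
eef_rot: [0.001, 0.707, 0.707, 0.0]
ft_force: [0.6, 0.2, -0.9]
gripper_width: 0.993
grip_force: 0.0
```

send_rows(series=[-0.0008, 0.041, 0, 0, 0, 0, -1, -0.0008, 0.041, 0, 0, 0, 0, -1, -0.0008, 0.041, 0, 0, 0, 0, -1, -0.0008, 0.041, 0, 0, 0, 0, -1, -0.0008, 0.041, 0, 0, 0, 0, -1, -0.0008, 0.041, 0, 0, 0, 0, -1, -0.0008, 0.041, 0, 0, 0, 0, -1, -0.0008, 0.041, 0, 0, 0, 0, -1, 0, 0.001, 0, 0, 0, 0, -1, 0, 0, 0, 0, 0, 0, -1])

```text
time_s: 29.6
tcp_pos: [0.4753, 0.1264, 0.1976]
eef_rot: [0.0, 0.707, 0.707, 0.0]
ft_force: [0.3, -0.5, -0.5]
gripper_width: 0.997
grip_force: 0.0
```

Run:
```python
from h import *
look(B+T[:3],save='e')
s=r.read_state();print({k:np.round(s[k],4) for k in ('time_s','tcp_pos','eef_rot')})
```

```text
scene oil_bottle 0.56 [ 0.4385 -0.0385  0.0051]
scene stain_bottle 0.73 [ 0.4815 -0.2017  0.0084]
scene buffer_bottle 0.73 [0.479  0.1285 0.0048]
scene ethanol_bottle 0.79 [ 0.4396 -0.3776  0.0051]
scene small_round_tray 0.72 [ 0.4788 -0.2021 -0.0025]
scene small_round_tray 0.68 [0.4763 0.126  0.0015]
scene large_round_tray 0.76 [ 0.4801 -0.2004 -0.0005]
scene small_square_tray 0.88 [0.3872 0.3069 0.0056]
top oil_bottle 0.54 [ 0.44   -0.0401  0.0025]
top stain_bottle 0.82 [ 0.4855 -0.2027  0.005 ]
top ethanol_bottle 0.61 [ 0.4379 -0.3762  0.0047]
top small_round_tray 0.22 [ 0.4781 -0.2011 -0.003 ]
top large_round_tray 0.59 [ 0.4779 -0.2036 -0.0039]
top small_square_tray 0.61 [0.3903 0.3007 0.002 ]
{'time_s': np.float64(30.4), 'tcp_pos': array([0.4752, 0.1267, 0.1966]), 'eef_rot': array([-0.    ,  0.7074,  0.7068, -0.    ])}
```

View pics/e_scene.png

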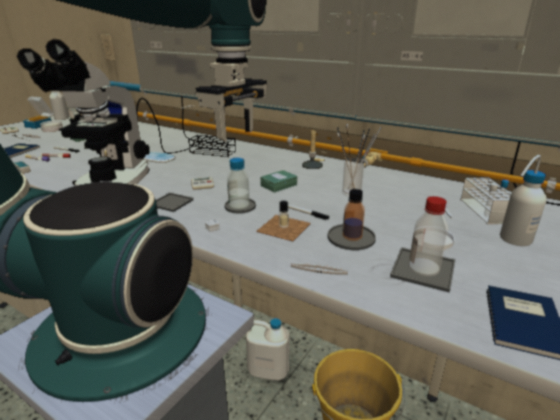

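Stain stands in the large round tray (352,228) and the small square tray (172,200) is free. Next is buffer.

send_rows(series=[0, 0.001, -0.03, 0, 0, 0, -1, 0, 0, -0.03, 0, 0, 0, -1, 0, 0, -0.03, 0, 0, 0, -1, 0, 0, -0.03, 0, 0, 0, -1, 0, 0, -0.0165, 0, 0, 0, -1, 0, 0, 0, 0, 0, 0, -1, 0, 0, 0, 0, 0, 0, -0.6, 0, 0, 0, 0, 0, 0, 0, 0, 0, 0, 0, 0, 0, 1, 0, 0, 0, 0, 0, 0, 1, 0, 0, 0, 0, 0, 0, 1, 0, 0, 0, 0, 0, 0, 1, 0, 0, 0, 0, 0, 0, 1, 0, 0, 0.005, 0, 0, 0, 1, 0, 0, 0.015, 0, 0, 0, 1, 0, 0, 0.025, 0, 0, 0, 1], force=35)

```text
time_s: 32.4
tcp_pos: [0.4748, 0.1276, 0.1057]
eef_rot: [-0.0, 0.707, 0.707, -0.001]
ft_force: [-0.5, -0.3, -2.3]
gripper_width: 0.62
grip_force: 35.0
```

send_rows(series=[-0.0052, 0.011, 0, 0, 0, 0, 1, -0.0104, 0.0217, 0, 0, 0, 0, 1, -0.0104, 0.0217, 0, 0, 0, 0, 1, -0.0104, 0.0217, 0, 0, 0, 0, 1, -0.0104, 0.0217, 0, 0, 0, 0, 1, -0.0104, 0.0217, 0, 0, 0, 0, 1, -0.0104, 0.0217, 0, 0, 0, 0, 1, -0.0104, 0.0217, 0, 0, 0, 0, 1, -0.0052, 0.0107, 0, 0, 0, 0, 1, 0, 0, 0, 0, 0, 0, 1, 0, 0, -0.02, 0, 0, 0, 1, 0, 0, -0.015, 0, 0, 0, 1, 0, 0, -0.004, 0, 0, 0, 1, 0, 0, 0, 0, 0, 0, 1, 0, 0, 0, 0, 0, 0, 1])

```text
time_s: 34.28
tcp_pos: [0.3923, 0.3014, 0.0666]
eef_rot: [0.0, 0.708, 0.707, 0.0]
ft_force: [-0.1, 0.3, -2.8]
gripper_width: 0.618
grip_force: 35.0
```

Now lower, release, retreat and go over the oil bottle.

send_rows(series=[0, 0, -0.003, 0, 0, 0, 1, 0, 0, -0.0025, 0, 0, 0, 1, 0, 0, 0, 0, 0, 0, 1, 0, 0, 0, 0, 0, 0, 1, 0, 0, 0, 0, 0, 0, 0, 0, 0, 0, 0, 0, 0, -0.6, 0, 0, 0, 0, 0, 0, -1, 0, 0, 0, 0, 0, 0, -1, 0, 0, 0, 0, 0, 0, -1, 0, 0, 0.02, 0, 0, 0, -1, 0, 0, 0.04, 0, 0, 0, -1, 0, 0, 0.04, 0, 0, 0, -1, 0, 0, 0.04, 0, 0, 0, -1])

```text
time_s: 35.9
tcp_pos: [0.3919, 0.3012, 0.2036]
eef_rot: [0.0, 0.707, 0.707, 0.001]
ft_force: [0.8, -0.0, -0.1]
gripper_width: 0.996
grip_force: 0.0
```

send_rows(series=[0.0058, -0.0425, 0, 0, 0, 0, -1, 0.0058, -0.0425, 0, 0, 0, 0, -1, 0.0058, -0.0425, 0, 0, 0, 0, -1, 0.0058, -0.0425, 0, 0, 0, 0, -1, 0.0058, -0.0425, 0, 0, 0, 0, -1, 0.0058, -0.0425, 0, 0, 0, 0, -1, 0.0058, -0.0425, 0, 0, 0, 0, -1, 0.0058, -0.0425, 0, 0, 0, 0, -1, 0, 0, -0.03, 0, 0, 0, -1, 0, 0, -0.03, 0, 0, 0, -1, 0, 0, 0, 0, 0, 0, -1, 0, 0, 0, 0, 0, 0, -1])

```text
time_s: 37.4
tcp_pos: [0.4389, -0.0387, 0.1427]
eef_rot: [0.001, 0.707, 0.707, 0.001]
ft_force: [0.3, 0.3, 0.5]
gripper_width: 1.002
grip_force: 0.0
```

Run:
```python
from h import *
look(B+T[:3],save='f')
s=r.read_state();print({k:np.round(s[k],4) for k in ('time_s','tcp_pos','eef_rot')})
```

```text
scene oil_bottle 0.81 [ 0.4432 -0.04    0.0061]
scene stain_bottle 0.57 [ 0.4824 -0.2026  0.0072]
scene buffer_bottle 0.78 [0.3954 0.3011 0.0043]
scene ethanol_bottle 0.77 [ 0.4395 -0.3756  0.0053]
scene small_round_tray 0.63 [0.477  0.1275 0.0006]
scene large_round_tray 0.78 [ 0.4806 -0.2009 -0.0012]
scene small_square_tray 0.82 [0.3903 0.3061 0.0058]
scene small_square_tray 0.31 [0.4744 0.1253 0.0016]
top stain_bottle 0.63 [ 0.4816 -0.2004  0.0033]
top buffer_bottle 0.6 [0.3881 0.3065 0.0009]
top buffer_bottle 0.48 [0.3941 0.2971 0.0008]
top ethanol_bottle 0.82 [ 0.4382 -0.3765  0.0045]
top small_round_tray 0.96 [0.4741 0.1227 0.0037]
top large_round_tray 0.71 [ 0.4769 -0.2002 -0.0013]
top small_square_tray 0.55 [0.3917 0.2995 0.004 ]
{'time_s': np.float64(38.2), 'tcp_pos': array([ 0.4384, -0.0387,  0.1406]), 'eef_rot': array([-0.    ,  0.7075,  0.7067, -0.    ])}
```

View pics/f_top.png

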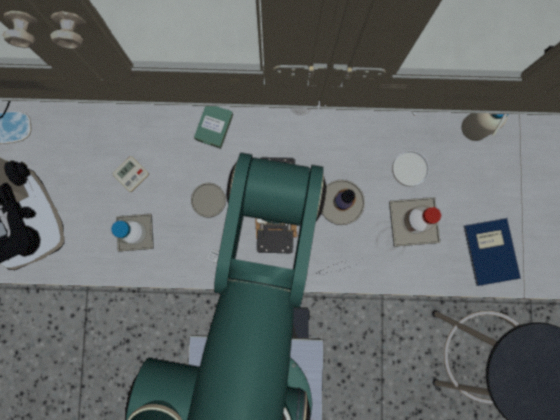

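Buffer stands in the small square tray (135,232) and the small round tray (209,200) is free. Now the oil bottle.

send_rows(series=[0, 0, -0.03, 0, 0, 0, -1, 0, 0, -0.03, 0, 0, 0, -1, 0, 0, -0.03, 0, 0, 0, -1, 0, 0, -0.025, 0, 0, 0, -1, 0, 0, -0.009, 0, 0, 0, -1, 0, 0, 0, 0, 0, 0, -1, 0, 0, 0, 0, 0, 0, 0, 0, 0, 0, 0, 0, 0, 0.3, 0, 0, 0, 0, 0, 0, 1, 0, 0, 0, 0, 0, 0, 1, 0, 0, 0, 0, 0, 0, 1, 0, 0, 0, 0, 0, 0, 1, 0, 0, 0, 0, 0, 0, 1, 0, 0, 0, 0, 0, 0, 1, 0, 0, 0.01, 0, 0, 0, 1, 0, 0, 0.02, 0, 0, 0, 1, 0, 0, 0.02, 0, 0, 0, 1], force=15)

```text
time_s: 40.33
tcp_pos: [0.4385, -0.0387, 0.0678]
eef_rot: [0.0, 0.707, 0.707, 0.0]
ft_force: [0.4, -0.7, 0.1]
gripper_width: 0.267
grip_force: 15.0
```

send_rows(series=[0.0028, 0.012, 0, 0, 0, 0, 1, 0.0054, 0.0236, 0, 0, 0, 0, 1, 0.0054, 0.0236, 0, 0, 0, 0, 1, 0.0054, 0.0236, 0, 0, 0, 0, 1, 0.0054, 0.0236, 0, 0, 0, 0, 1, 0.0054, 0.0236, 0, 0, 0, 0, 1, 0.0054, 0.0236, 0, 0, 0, 0, 1, 0.0028, 0.012, 0, 0, 0, 0, 1, 0, 0, -0.02, 0, 0, 0, 1, 0, 0, -0.02, 0, 0, 0, 1, 0, 0, -0.004, 0, 0, 0, 1, 0, 0, 0, 0, 0, 0, 1, 0, 0, 0, 0, 0, 0, 1])

```text
time_s: 41.95
tcp_pos: [0.4767, 0.1267, 0.0232]
eef_rot: [0.0, 0.708, 0.707, 0.0]
ft_force: [0.1, -0.1, 0.3]
gripper_width: 0.263
grip_force: 15.0
```

send_rows(series=[0, 0, -0.003, 0, 0, 0, 1, 0, 0, -0.003, 0, 0, 0, 1, 0, 0, 0, 0, 0, 0, 1, 0, 0, 0, 0, 0, 0, 1, 0, 0, 0, 0, 0, 0, 0.3, 0, 0, 0, 0, 0, 0, 0, 0, 0, 0, 0, 0, 0, -1, 0, 0, 0, 0, 0, 0, -1, 0, 0, 0, 0, 0, 0, -1, 0, 0, 0.02, 0, 0, 0, -1, 0, 0, 0.04, 0, 0, 0, -1, 0, 0, 0.05, 0, 0, 0, -1, 0, 0, 0.05, 0, 0, 0, -1, 0, 0, 0.02, 0, 0, 0, -1, 0, -0.04, 0, 0, 0, 0, -1, 0, -0.04, 0, 0, 0, 0, -1, 0, -0.04, 0, 0, 0, 0, -1, 0, -0.04, 0, 0, 0, 0, -1, 0, 0, 0, 0, 0, 0, -1, 0, 0, 0, 0, 0, 0, -1])

```text
time_s: 44.45
tcp_pos: [0.4763, -0.0328, 0.196]
eef_rot: [-0.0, 0.708, 0.707, -0.0]
ft_force: [0.4, -0.2, -0.2]
gripper_width: 1.0
grip_force: 0.0
```

Run:
```python
from h import *
look(B+T[:4],save='g')
a,b=[cv2.imread(f'pics/g_{c}.png') for c in('scene','top')]
cv2.imwrite('pics/g.png',np.vstack([a[140:300],b[130:300]]))
s=r.read_state();print({k:np.round(s[k],4) for k in ('time_s','tcp_pos','eef_rot')})
```

```text
scene oil_bottle 0.46 [0.4789 0.1261 0.0032]
scene stain_bottle 0.69 [ 0.4832 -0.2007  0.0058]
scene buffer_bottle 0.71 [ 0.4406 -0.3757  0.0015]
scene buffer_bottle 0.56 [0.3949 0.3019 0.0052]
scene ethanol_bottle 0.78 [ 0.4408 -0.3752  0.0092]
scene small_round_tray 0.61 [ 4.744e-01  1.292e-01 -1.000e-04]
scene large_round_tray 0.8 [ 0.4814 -0.2052 -0.0037]
scene large_round_tray 0.7 [0.3941 0.2996 0.006 ]
scene small_square_tray 0.5 [0.3905 0.3033 0.0084]
scene large_square_tray 0.66 [ 0.4401 -0.3744 -0.0018]
top stain_bottle 0.94 [ 0.4841 -0.2031  0.0015]
top stain_bottle 0.56 [0.3868 0.3039 0.002 ]
top buffer_bottle 0.56 [0.3872 0.3032 0.0029]
top ethanol_bottle 0.72 [ 0.4354 -0.3743  0.0045]
top small_round_tray 0.85 [ 4.744e-01  1.236e-01 -2.000e-04]
top large_round_tray 0.55 [ 0.4783 -0.2048 -0.0055]
top large_round_tray 0.25 [ 0.4823 -0.1998  0.0051]
top small_square_tray 0.56 [0.3906 0.2976 0.0028]
top large_square_tray 0.68 [ 4.386e-01 -3.759e-01 -2.000e-04]
{'time_s': np.float64(45.35), 'tcp_pos': array([ 0.4764, -0.0331,  0.1967]), 'eef_rot': array([ 0.    ,  0.7075,  0.7067, -0.    ])}
```

View pics/g.png

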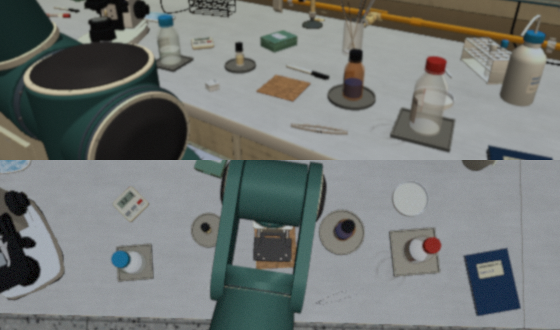

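All four stand upright in their own trays: oil (239,62), buffer (170,50), stain (353,85) and ethanol (426,105). Each is within a few mm of its centre, and the gripper is clear.

```bash
python3 -c "
from rig import r
print(r.finish_job())"
```

```text
the job is handed in; nothing more can be done
None
```

The job is handed in: all four bottles stand upright and released on their own trays, measured within a few mm of the centres, at about 45 s; the hand-in call gave no verdict.

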